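# Gauge a ring on the tapered mandrel and set the size pointer

### The arm

A 7-joint arm with a two-finger parallel gripper is mounted at the origin on the work surface. World frame = base frame: x ahead of the robot, y to its left, z up, the work surface at z = 0. Lengths are in m, angles in degrees, forces in N, time in s.
With the tool pointing down it reaches from about 0.4 to 0.85 m from the base axis. Payload 10.4 kg.
Tool frame: the origin (TCP) lies between the finger pads; the fingertips stand 11 mm ahead of it and the grasp point (between the pads) lies 8 mm behind it (tips_ahead is the distance from the TCP to the fingertips, in m); z points along the fingers, y is the line along which they close (so a half turn about z gives the same grasp; the last joint's range is limited). The gripper opens to 87 mm and grips with 3 to 60 N. Pads are 19 mm wide; open, the fingers measure 117 mm over their backs; the gripper's body (75 mm by 190 mm) begins 51 mm behind the grasp point.
Start: joints at [-1.295, 19.034, -3.707, 83.658, 1.238, 77.344, -5.071], TCP at [0.625, 0, 0.213] pointing down, gripper open.
Joint ranges: [-148.97, 148.97], [-28.65, 121.19], [-84.17, 76.75], [9.2, 138.47], [-72.65, 252.65], [3.7, 117.97], [-149.18, 149.18]. Speed limits (degrees/s): [127.2, 127.2, 159.86, 159.86, 180, 180, 180].

### API

Orientations are given as [roll, pitch, yaw] about the fixed x, y, z axes, in that order (R = Rz(yaw) Ry(pitch) Rx(roll)).
In Python, from station import get_obs, snapshot, camera_model, sign_off, tips_ahead gives the robot as it stands.
- The arm moves only by the tool drive_tool, never from a script. Its argument "steps" is text: rows parted by semicolons, each of 7 numbers parted by spaces: the shift along the tool's x, y, z normalised to -1 to 1, where 1 is 0.025 m, then the turn, a rotation vector about the tool's x, y, z normalised to -1 to 1, where 1 is 5 degrees, then the opening, from -1 (shut) to 1 (fully open). A call has 1 to 8 rows; each row shifts and turns the commanded pose from where the row before left it, along the tool's axes as they then stand; what a row does not reach is not made up. A row lasts 1/12 s, in which the tool goes at most 41.7 mm and 7.16 degrees, less where a joint would pass 70% of its speed; a pose out of reach is approached as far as the arm can. A call with a number of a shift or a turn outside -1 to 1 is refused whole. A call with a gripper value outside its range is refused whole. The fingers move at their own pace and stop on an object; the grip force is fixed at half the most. Time passes only in rows, so rows that do not move let the fingers close. It gives the time, the measured TCP pose, the force, the opening and the grip force at its end, in the units of the state.
- get_obs(): the state, without advancing time (a new reading comes with each control period).
- snapshot(name): name is "scene" or "side" or "wrist"; returns the picture (420x560x3 uint8, blue, green, red); there is no depth.
- camera_model(name): a dict with "intrinsics" (3x3 intrinsics, pixels), "view" (4x4, takes a point from world to camera coordinates); the wrist camera has in their place "mount" (4x4, takes a point from camera to tool coordinates, whose origin is the TCP and whose axes are the flange's). Camera axes: x right, y up, looking along -z (the intrinsics and any distortion apply to the point x, -y, -z); pixel columns grow to the right and rows downward; lengths in m; the calibration is good to about 2 mm. A picture is of the moment at which its call begins: read the wrist's pose just before it. camera_model takes no time and is no camera call.
- sign_off(): hands the job in; it is judged then, once.
The state is a dict: "time_s": time; "q": joint angles; "joint_velocities": joint speeds; "effort": joint torques, N m; "tool_pos": TCP position; "ee_rot": TCP orientation; "ft_force": force on the tool from outside, world axes, zero at the start; "ft_torque": the same for the moment, N m; "gripper_width": opening from 0.0 (shut) to 1.0 (fully open); "gripper_force": force on a finger pad.
Only numpy, scipy, OpenCV 4.12 (cv2) and the standard library are available. Lean on these libraries where they do the work, as an engineer would, in place of code of your own. Each camera call takes 0.05 s, during which the arm holds its last target. There are 200 camera calls.

### The job

Find the size of the ring that stands on the two rails of the taper gauge: without lifting it off the rails, slide it onto the tapered mandrel until it stops. See which colour band its leading face has stopped in, then slide the brass pointer of the size register to the field of that colour. Leave the ring where it stopped, and leave the spare rings in the rack and the steel block and slotted mass alone.

Things in the scene. Friction and masses are not known exactly. Their poses are not given: they have to be found in the camera images.
- gauge: Taper gauge, fixed: wooden base 270 x 200 x 12 mm (x -135 to 135, y -50 to 150 mm) carrying rails, mandrel and rack. Origin on the bench below the mandrel's axis; x runs along that axis from thin to thick end, y towards the rack, z up.
- rails (a point): On the plane of the rail tops, 25 mm above the bench, below the mandrel's axis, 40 mm before the tip; axes as gauge. Two steel rails, 10 mm diameter, along x at y = -20 and +20 mm, from 50 mm before to 180 mm beyond here. A ring stands on edge on them, coaxial with the mandrel, and slides with 0.3 to 2 N. No part before the mandrel is higher than the rails.
- mandrel_tip (a point): Centre of the mandrel's thin end, 52 mm above the bench; axes as gauge. Level steel cone, 14 mm diameter here, growing 0.2 mm per mm along x. Bands by distance from the tip: steel 0 to 27.5, blue 27.5 to 52.5, yellow to 77.5, red to 102.5, green to 127.5 mm, then steel.
- mandrel_end (a point): Centre of the mandrel's thick end, 42 mm diameter, 140 mm from the tip, held in a wooden post 80 mm tall (24 mm thick, starting at this end). A ring stops where the cone fills its bore at the leading (+x) face; the colour that face lies in, still showing just ahead of it, is the reading. A push of about 8 N seats it; it stays put afterwards.
- rack (a point): Rack on the gauge's base: centre of its groove floor, 19 mm above the bench; axes as gauge. Four upright grooves at x = -67.5, -22.5, 22.5, 67.5 mm from here hold the spare rings (one is empty). The wood is 203 (x) by 85 mm (y), up to 45 mm above the bench; the spare rings' tops are 86 mm above it.
- ring_a: Aluminium ring, 66 mm outside, 20 mm thick, 0.10 to 0.20 kg; the four differ only in bore (21 to 37 mm), each stopping near the middle of another colour band. Stands on edge on the rails short of the mandrel's tip, or as a spare in the rack (which one changes). Origin: its centre; x: its axis, along the gauge's x; end faces at x = -10 and +10 mm.
- ring_b: Aluminium ring, 66 mm outside, 20 mm thick, 0.10 to 0.20 kg; the four differ only in bore (21 to 37 mm), each stopping near the middle of another colour band. Stands on edge on the rails short of the mandrel's tip, or as a spare in the rack (which one changes). Origin: its centre; x: its axis, along the gauge's x; end faces at x = -10 and +10 mm.
- ring_c: Aluminium ring, 66 mm outside, 20 mm thick, 0.10 to 0.20 kg; the four differ only in bore (21 to 37 mm), each stopping near the middle of another colour band. Stands on edge on the rails short of the mandrel's tip, or as a spare in the rack (which one changes). Origin: its centre; x: its axis, along the gauge's x; end faces at x = -10 and +10 mm.
- ring_d: Aluminium ring, 66 mm outside, 20 mm thick, 0.10 to 0.20 kg; the four differ only in bore (21 to 37 mm), each stopping near the middle of another colour band. Stands on edge on the rails short of the mandrel's tip, or as a spare in the rack (which one changes). Origin: its centre; x: its axis, along the gauge's x; end faces at x = -10 and +10 mm.
- register: Size register, fixed: mahogany board 200 x 80 x 14 mm, origin under its centre, x along the pointer's track (track line at y = -15 mm). Coloured fields, each 29 mm long (x) and 34 mm wide, beside the track (y 3 to 37 mm), with centres at x = -30 (blue), 2 (yellow), 34 (red), 66 mm (green).
- pointer (a joint): Position of the brass pointer along its track, m; 0 is the end at the board's x = -84 mm, it grows towards board +x up to 0.165. The black needle stands at board x = -84 mm + this value: 0.054 is the middle of blue, 0.086 yellow, 0.118 red, 0.150 green. It starts short of the blue field, slides with about 1.5 N and stays where it is left.
- pointer_top (a point): Centre of the top of the pointer's upright brass grip, 63 mm above the bench; axes as register. The grip is 14 mm (x) by 22 mm (y), 36 mm tall, on a shoe 22 x 26 mm whose top is 27 mm above the bench; the black needle points from it to +y, over the fields.
- steel_block: Bystander: loose steel block 30 x 60 x 25 mm, origin under its centre.
- slotted_mass: Bystander: loose brass slotted mass, 50 mm diameter, 22 mm tall, origin under its centre.
Things that resemble listed ones, but are neither listed nor needed, are in the scene too. Leave any orange or red look-alike of the ring_a alone. What is shaped like the ring_c but pink is not meant.

How it is judged:
By the outcome, as a careful person would: the job done as asked, in the order asked, and still so for the second after the job is handed in, with the robot touching nothing.
It also fails if it takes over 54 s, if anything falls off the work surface, if the arm or the gripper's body presses on something with over 40 N, if the wrist force passes 120 N, or if a joint passes its speed limit or range.

## Working session

There is one attempt and no reset: what is moved stays moved. The work goes in short steps, Python scripts to look and compute and a tool call to move; the robot and the scene stay as the last step left them, time stands still between calls to the robot, and variables do not carry over. Pictures are saved under pics/ and viewed, at most 10 in all, crops included, and the job is handed in when it is done.

Besides the shell and the picture viewer there is one more tool, called after "Call:" as name(argument=value, ...), one argument or row to a line, values as JSON. drive_tool: Moves the arm, as the interface text tells. Its arguments: {"type":"object","properties":{"steps":{"type":"string"}},"required":["steps"]}

```bash
mkdir -p pics; ls
python3 - <<'E'
from station import *
import cv2,numpy as np
o=get_obs();print({k:np.round(v,3) for k,v in o.items()},tips_ahead)
for n in("scene","side"):
    im=snapshot(n);cv2.imwrite(f"pics/{n}0.png",im);c=camera_model(n);print(n,c)
print(camera_model("wrist"))
E
```

```text
pics
{'time_s': np.float64(0.0), 'q': array([-1.295, 19.072, -3.707, 83.708,  1.237, 77.339, -5.072]), 'joint_velocities': array([ 0.042, -0.046,  0.041,  0.031, -0.128,  0.027, -0.018]), 'effort': array([-0.0000e+00, -6.2325e+01,  2.4000e-02, -3.8989e+01, -6.1000e-02,
        4.0000e-02,  0.0000e+00]), 'tool_pos': array([ 0.625, -0.   ,  0.213]), 'ee_rot': array([-1.79921e+02,  3.00000e-03,  9.00000e+01]), 'ft_force': array([ 0.86 , -0.332,  0.593]), 'ft_torque': array([ 0.056, -0.03 ,  0.02 ]), 'gripper_force': np.float64(0.0), 'gripper_width': np.float64(1.003)} 0.011
scene {'intrinsics': array([[448.16789891,   0.        , 270.36238947],
       [  0.        , 448.16789891, 213.90956657],
       [  0.        ,   0.        ,   1.        ]]), 'view': array([[-0.05034301,  0.99871001,  0.00662536,  0.03900608],
       [-0.76062451, -0.04263898,  0.6477903 ,  0.37598163],
       [ 0.64723716,  0.0275723 ,  0.76178988, -1.307384  ],
       [ 0.        ,  0.        ,  0.        ,  1.        ]])}
side {'intrinsics': array([[391.06811114,   0.        , 281.6199985 ],
       [  0.        ,
[... 157 characters left out ...]
  [ 0.345608  , -0.70215264,  0.62252452, -0.24167256],
       [-0.27302956,  0.55945897,  0.78259857, -0.81956962],
       [ 0.        ,  0.        ,  0.        ,  1.        ]])}
{'intrinsics': array([[326.64941352,   0.        , 282.38684885],
       [  0.        , 326.64941352, 210.60849696],
       [  0.        ,   0.        ,   1.        ]]), 'mount': array([[-9.37092930e-04,  9.69878844e-01,  2.43586023e-01,
         6.53224757e-02],
       [ 9.99999078e-01,  1.14819567e-03, -7.24666482e-04,
         4.09907461e-04],
       [-9.82523108e-04,  2.43585120e-01, -9.69879026e-01,
        -1.71690386e-01],
       [ 0.00000000e+00,  0.00000000e+00,  0.00000000e+00,
         1.00000000e+00]])}
```

View pics/scene0.png

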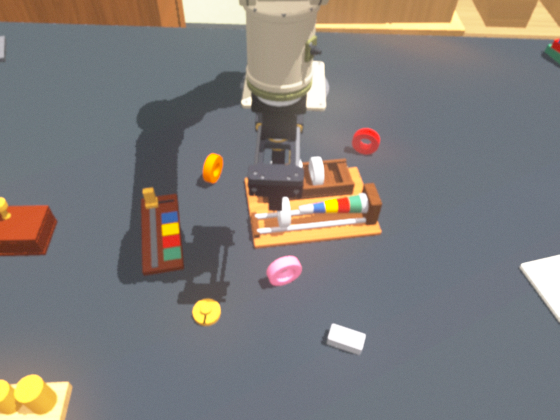

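View pics/side0.png

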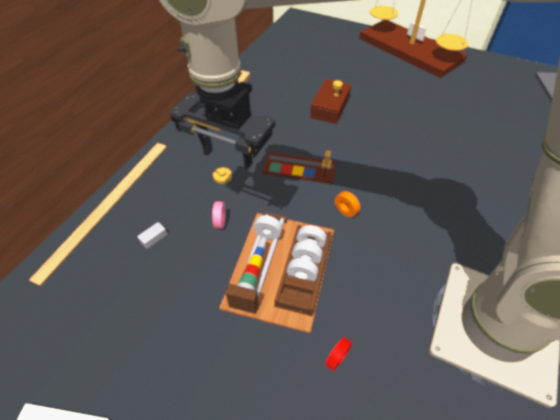

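The scene view shows the gauge at (310,205), with a white ring on its rails at (285,210). The register is at (162,233), with its pointer at (150,197). There are three coloured rings: orange (213,168), red (366,141) and pink (284,271), all look-alikes lying loose. The white ring on the rails is the one that fits. I'll confirm it in an enlarged crop.

Run:
```python
from station import *
import cv2,numpy as np
o=get_obs();print(o['tool_pos'],o['ee_rot'])
im=snapshot("wrist");cv2.imwrite("pics/wrist0.png",im)
a=cv2.imread("pics/scene0.png")[150:290,130:400]
cv2.imwrite("pics/crop0.png",cv2.resize(a,(800,415),interpolation=cv2.INTER_CUBIC))
```

```text
[ 6.24628420e-01 -1.25642254e-05  2.12632696e-01] [-1.79924099e+02  3.45329551e-03  9.00006365e+01]
```

View pics/wrist0.png

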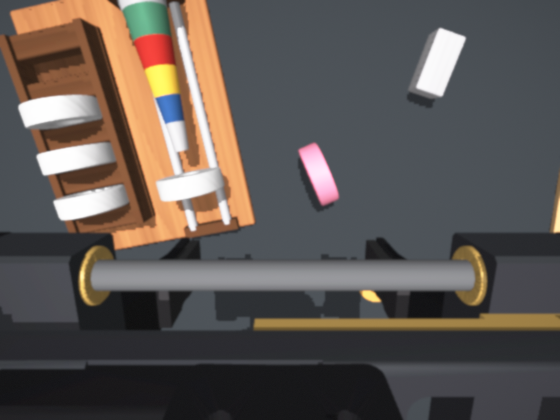

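View pics/crop0.png

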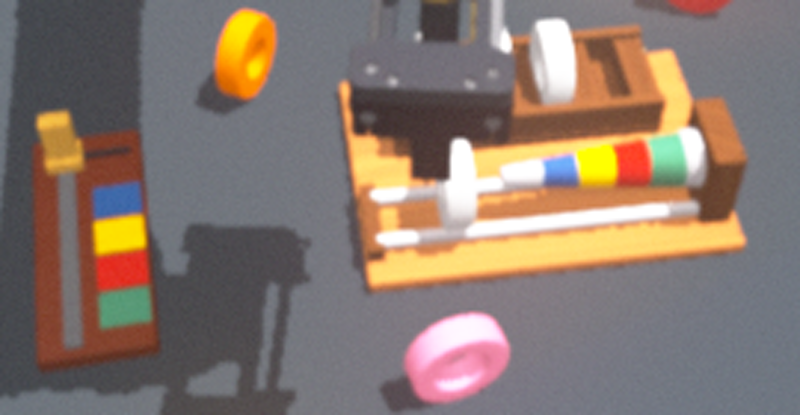

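The crop and the wrist view confirm the white ring on the rails at scene (285,210), wrist (190,184), just short of the tip. The band order is blue, yellow, red, green. Next I measure the gauge and register frames.

```bash
cat > h.py <<'E'
from station import *
import cv2,numpy as np
from scipy.spatial.transform import Rotation as R
def ray(name,px,obs=None):
    c=camera_model(name);K=c['intrinsics']
    d=np.array([(px[0]-K[0,2])/K[0,0],-(px[1]-K[1,2])/K[1,1],-1])
    if name=="wrist":
        T=np.eye(4);T[:3,:3]=R.from_euler('xyz',obs['ee_rot'],degrees=True).as_matrix();T[:3,3]=obs['tool_pos']
        M=T@c['mount']
    else: M=np.linalg.inv(c['view'])
    return M[:3,3],M[:3,:3]@d
def onz(name,px,z,obs=None):
    o,d=ray(name,px,obs);return (o+d*(z-o[2])/d[2])
H={'blue':(100,128),'yellow':(22,35),'red':(0,6),'green':(60,90)}
def cents(im,box):
    x0,y0,x1,y1=box;hsv=cv2.cvtColor(im[y0:y1,x0:x1],cv2.COLOR_BGR2HSV);r={}
    for k,(a,b) in H.items():
        m=cv2.inRange(hsv,(a,110,50),(b,255,255))
        if k=='red': m|=cv2.inRange(hsv,(172,110,50),(180,255,255))
        n,_,s,c=cv2.connectedComponentsWithStats(m)
        if n>1:
            i=1+np.argmax(s[1:,4]);r[k]=(c[i]+[x0,y0],s[i]+[x0,y0,0,0,0])
    return r
E
python3 - <<'E'
from h import *
o=get_obs()
W=cv2.imread("pics/wrist0.png");S=cv2.imread("pics/scene0.png")
d={'blue':40,'yellow':65,'red':90,'green':115}
for n,im,b in(("wrist",W,(125,0,195,150)),("scene",S,(305,190,370,225))):
    r=cents(im,b)
    for k in r:
        rad=(7+.1*d[k])/1000; zz=.052+rad*(.9 if n=="wrist" else .7)
        print(n,k,r[k][0].round(1),r[k][1],onz(n,r[k][0],zz,o).round(4))
for k,(c,s) in cents(S,(155,205,190,265)).items(): print("reg",k,c.round(1),s,onz("scene",c,.014).round(4))
# ring masks: bright low-saturation
for n,im,b in(("wrist",W,(150,160,230,210)),("scene",S,(272,190,296,232))):
    x0,y0,x1,y1=b;h=cv2.cvtColor(im[y0:y1,x0:x1],cv2.COLOR_BGR2HSV)
    m=cv2.inRange(h,(0,0,150),(180,70,255));nn,_,s,c=cv2.connectedComponentsWithStats(m);i=1+np.argmax(s[1:,4])
    print("ring",n,c[i]+[x0,y0],s[i]+[x0,y0,0,0,0])
for p in((193,228),(227,222)):print("railend",onz("wrist",p,.02,o).round(4))
print("basecorner",onz("wrist",(252,221),.012,o).round(4))
for p in((150,191),(149,189)):print("ptr top",onz("scene",p,.063).round(4))
# pointer yellow mask
h=cv2.cvtColor(S[180:215,135:170],cv2.COLOR_BGR2HSV);m=cv2.inRange(h,(12,120,110),(30,255,255));print("ptr bbox",cv2.boundingRect(m))
for p in((155.4+0,0),):pass
for q in((35,145),(142,130),(42,368),(158,348)):
    p=(q[0]/2.963+130,q[1]/2.963+150);print("reg corner",onz("scene",p,.014).round(4))
E
```

```text
wrist blue [170.3 107.6] [157  95  26  28 529] [0.5195 0.0846 0.0619]
wrist yellow [160.7  79.5] [145  65  30  32 725] [0.5135 0.1091 0.0641]
wrist red [154.7  49.4] [ 134   34   41   35 1063] [0.5113 0.134  0.0664]
scene blue [318.8 206.9] [314 203  10   8  65] [0.5213 0.0866 0.0597]
scene yellow [326.9 203.2] [305 197  34  15 232] [0.5117 0.1034 0.0614]
scene red [343.6 205.3] [338 198  12  15 149] [0.5173 0.1372 0.0632]
reg blue [169.1 217.1] [162 212  16  11 135] [ 0.5281 -0.23    0.014 ]
reg yellow [169.9 228.7] [162 223  17  12 175] [ 0.5594 -0.2221  0.014 ]
reg red [170.6 241. ] [158 233  24  16 228] [ 0.5914 -0.2144  0.014 ]
reg green [168.2 252.9] [165 250   9   8  26] [ 0.6212 -0.2135  0.014 ]
ring wrist [191.36027944 184.0988024 ] [ 156  160   73   50 2004]
ring scene [284.30688935 216.66388309] [272 196  24  36 479]
railend [ 0.5209 -0.047   0.02  ]
railend [ 0.5609 -0.0398  0.02  ]
basecorner [ 0.5891 -0.0409  0.012 ]
ptr top [ 0.4996 -0.268   0.063 ]
ptr top [ 0.494  -0.2714  0.063 ]
ptr bbox (7, 7, 17, 23)
reg corner [ 0.4794 -0.3007  0.014 ]
reg corner [ 0.4597 -0.2236  0.014 ]
reg corner [ 0.6737 -0.2498  0.014 ]
reg corner [ 0.6541 -0.177   0.014 ]
```

Run:
```python
from h import *
o=get_obs();u=np.array([-.172,.985]);t=np.array([.526,.0452])
for p in((190,180),(190,184),(190,188),(190,200)):
    for z in(.085,.06):
        q=onz("wrist",p,z,o)[:2]-t;print(p,z,(q@u).round(4),(q@[-u[1],u[0]]).round(4))
W=cv2.imread("pics/wrist0.png");print([int(cv2.cvtColor(W[y:y+1,190:191],cv2.COLOR_BGR2GRAY)[0,0]) for y in range(160,215,3)])
```

```text
(190, 180) 0.085 -0.0279 -0.0092
(190, 180) 0.06 -0.0304 -0.0016
(190, 184) 0.085 -0.0315 -0.0083
(190, 184) 0.06 -0.0344 -0.0006
(190, 188) 0.085 -0.0352 -0.0074
(190, 188) 0.06 -0.0383 0.0004
(190, 200) 0.085 -0.0462 -0.0047
(190, 200) 0.06 -0.0503 0.0034
[108, 109, 146, 180, 229, 229, 254, 254, 254, 254, 254, 253, 248, 116, 112, 120, 131, 225, 244]
```

Call:
drive_tool(
  steps="-0.6 -0.8 0 0 0 0 0; -0.6 -0.8 0 0 0 0 0; -0.6 -0.8 0 0 0 0 0; -0.1 -0.8 0 0 0 -1 0; 0 0 0 0 0 -1 0; 0 0 0 0 0 0 0",
)

```text
time_s: 0.65
tool_pos: [0.5443, -0.048, 0.2136]
ee_rot: [180.0, 0.0, 100.2]
ft_force: [0.6, -0.3, 0.2]
gripper_width: 0.63
gripper_force: 0.0
```

Call:
drive_tool(
  steps="0 0 1 0 0 0 0; 0 0 1 0 0 0 0; 0 0 1 0 0 0 0; 0 0 1 0 0 0 0; 0 0 1 0 0 0 0; 0 0 1 0 0 0 0; 0 0 0.4 0 0 0 0; 0 0 0 0 0 0 0",
)

```text
time_s: 1.32
tool_pos: [0.5435, -0.0471, 0.0508]
ee_rot: [-179.7, -0.1, 99.9]
ft_force: [-0.4, -0.3, -0.1]
gripper_width: 0.498
gripper_force: 0.0
```

Run:
```python
from h import *
o=get_obs();print(o['tool_pos'],o['gripper_width'],o['ft_force'])
a=snapshot("side")[150:330,180:360];b=snapshot("wrist")
cv2.imwrite("pics/p1.png",np.hstack([cv2.resize(a,(400,400)),cv2.resize(b[:,:],(400,400))]))
```

```text
[ 0.54351045 -0.04713034  0.05083866] 0.49787984580097383 [-0.42333155 -0.3007455  -0.1225383 ]
```

View pics/p1.png

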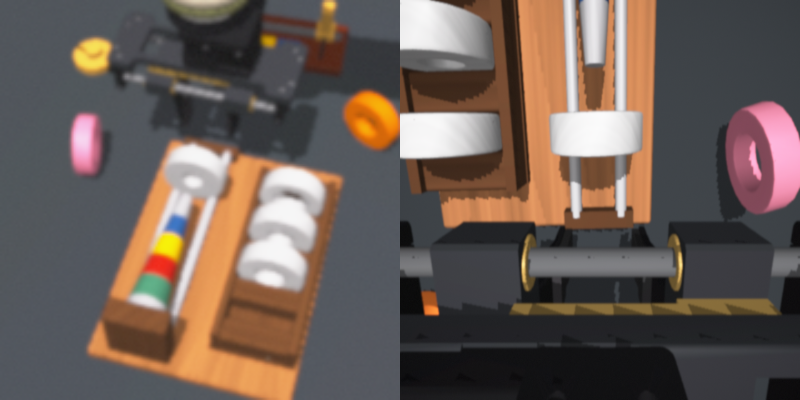

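Both views show the fingers centred behind the ring (ring at crop (596,133), gripper centre x≈601), with the rails running straight ahead. I'll push along the axis.

Call:
drive_tool(
  steps="0.4 0 0 0 0 0 0; 0.4 0 0 0 0 0 0; 0.4 0 0 0 0 0 0; 0.2 0 0 0 0 0 0; 0.2 0 0 0 0 0 0; 0.2 0 0 0 0 0 0; 0.2 0 0 0 0 0 0; 0.2 0 0 0 0 0 0",
)

```text
time_s: 2.08
tool_pos: [0.5354, 0.007, 0.0534]
ee_rot: [180.0, 0.0, 100.0]
ft_force: [-0.8, -0.8, 0.8]
gripper_width: 0.497
gripper_force: 0.0
```

Call:
drive_tool(
  steps="0.25 0 0 0 0 0 0; 0.25 0 0 0 0 0 0; 0.25 0 0 0 0 0 0; 0.25 0 0 0 0 0 0; 0.25 0 0 0 0 0 0; 0.2 0 0 0 0 0 0",
)

```text
time_s: 2.58
tool_pos: [0.5331, 0.0205, 0.0564]
ee_rot: [179.9, 1.4, 99.1]
ft_force: [1.8, -81.0, 33.1]
gripper_width: 0.497
gripper_force: 40.1
```

Call:
drive_tool(
  steps="-0.4 0 0 0 0 0 0; -0.4 0 0 0 0 0 0; 0 0 0 0 0 0 0",
)

```text
time_s: 2.83
tool_pos: [0.5339, 0.0173, 0.054]
ee_rot: [179.9, 0.2, 99.7]
ft_force: [4.9, -16.8, 3.5]
gripper_width: 0.501
gripper_force: 8.2
```

Run:
```python
from h import *
o=get_obs();print(o['tool_pos'],o['gripper_width'],o['ft_force'])
a=snapshot("side")[170:310,210:350];b=snapshot("wrist")
cv2.imwrite("pics/p2.png",np.hstack([cv2.resize(a,(400,400)),cv2.resize(b[:,:],(400,400))]))
```

```text
[0.53388479 0.0172553  0.05401378] 0.5012662047187691 [  4.85567858 -16.76657159   3.53887412]
```

View pics/p2.png

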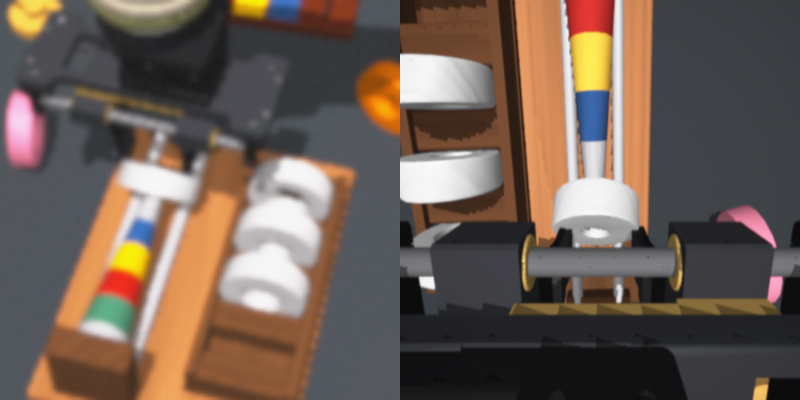

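The ring has tipped forward against the tip: its bore is visible at right-crop (595,232), and the tool rose 3 mm. The push was too high above the rails. I'll back off and check whether it stands up again.

Call:
drive_tool(
  steps="-0.4 0 0 0 0 0 0; -0.6 0 0 0 0 0 0; -0.6 0 0 0 0 0 0; -0.6 0 0 0 0 0 0; 0 0 0 0 0 0 0; 0 0 0 0 0 0 0",
)

```text
time_s: 3.43
tool_pos: [0.5421, -0.0316, 0.0532]
ee_rot: [-180.0, -0.0, 99.9]
ft_force: [-0.8, -0.5, 0.3]
gripper_width: 0.503
gripper_force: 0.0
```

Run:
```python
from h import *
o=get_obs();print(o['tool_pos'],o['gripper_width'],o['ft_force'])
a=snapshot("side")[170:310,210:350];b=snapshot("wrist")
cv2.imwrite("pics/p3.png",np.hstack([cv2.resize(a,(400,400)),cv2.resize(b[:,:],(400,400))]))
```

```text
[ 0.54208497 -0.03159875  0.0532039 ] 0.5027047118923873 [-0.84557323 -0.45076352  0.30134278]
```

View pics/p3.png

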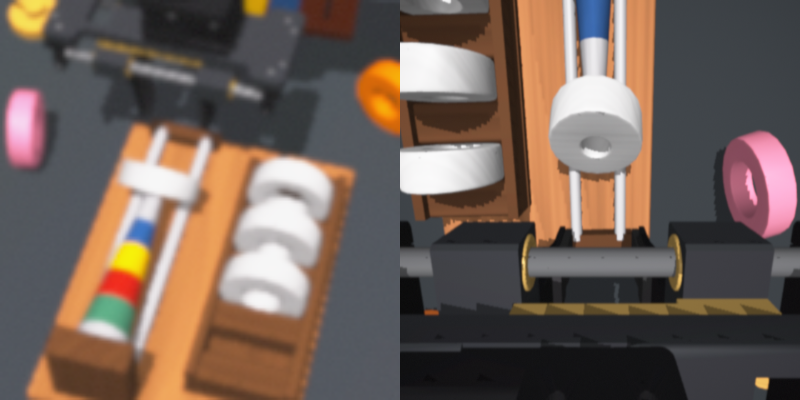

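The ring leans forward by about 30° on the tip; the trailing bore is visible at right-crop (595,147). I'll locate its centre so I can grip it across its sides and stand it up again.

Run:
```python
from h import *
o=get_obs();u=np.array([-.1736,.985]);t=np.array([.526,.0452])
W=cv2.imread("pics/p3.png")[:,400:]
px=((595-400)*1.4,147*1.05)
p=onz("wrist",px,.058,o);q=p[:2]-t
print("bore s,lat",q@u,q@[-u[1],u[0]])
q=np.array(o['tool_pos'][:2])-t;print("tool s,lat",q@u,q@[-u[1],u[0]])
for n,x,z in(("rackedge",524,.045),("rail L",575,.02),("rail R",620,.02),("ringL",552,.053),("ringR",640,.053)):
    p=onz("wrist",((x-400)*1.4,(200 if 'r'==n[0] and 'ring' not in n else 125)*1.05),z,o)[:2]-t;print(n,p@u,p@[-u[1],u[0]])
```

```text
bore s,lat -0.02446836578409812 0.0016715548040725846
tool s,lat -0.07707675393707991 -0.0026927606395275652
rackedge -0.05667244982006659 0.05867706818351941
rail L -0.06288810480657597 0.02107904044859095
rail R -0.06288824516495786 -0.019662194286191363
ringL -0.01316683368740311 0.0325302494443345
ringR -0.013158569250732038 -0.030507902155881783
```

Call:
drive_tool(
  steps="0 -0.14 0.3 0 0 0 0.75; 0 0 0 0 0 0 0.75; 0 0 0 0 0 0 0.75; 0 0 0 0 0 0 0.75; 0 0 0 0 0 0 0.75",
)

```text
time_s: 3.95
tool_pos: [0.5389, -0.0318, 0.046]
ee_rot: [180.0, -0.0, 100.0]
ft_force: [0.1, 0.2, -0.4]
gripper_width: 0.793
gripper_force: 0.0
```

Call:
drive_tool(
  steps="0.5 0 0 0 0 0 0.75; 0.5 0 0 0 0 0 0.75; 0.5 0 0 0 0 0 0.75; 0.5 0 0 0 0 0 0.75; 0.4 0 0 0 0 0 0.75; 0 0 0 0 0 0 0.75; 0 0 0 0 0 0 0.75",
)

```text
time_s: 4.53
tool_pos: [0.5283, 0.0277, 0.0459]
ee_rot: [180.0, -0.0, 100.1]
ft_force: [0.5, -0.4, -0.2]
gripper_width: 0.876
gripper_force: 0.0
```

Call:
drive_tool(
  steps="0 0 0 0 0 0 0.4; 0 0 0 0 0 0 0.4; 0 0 0 0 0 0 0.4; 0 0 0 0 0 0 0.4",
)

```text
time_s: 4.87
tool_pos: [0.5282, 0.0262, 0.0458]
ee_rot: [-180.0, 0.0, 99.9]
ft_force: [-1.6, -1.2, 2.5]
gripper_width: 0.745
gripper_force: 30.0
```

Call:
drive_tool(
  steps="-0.4 0 0 0 0 0 0.4; -0.4 0 0 0 0 0 0.4; -0.2 0 0 0 0 0 0.4; 0 0 0 0 0 0 0.4; 0 0 0 0 0 0 0.4",
)

```text
time_s: 5.28
tool_pos: [0.5328, 0.0015, 0.0458]
ee_rot: [180.0, 0.0, 99.9]
ft_force: [-1.4, -0.3, 1.0]
gripper_width: 0.745
gripper_force: 30.0
```

Call:
drive_tool(
  steps="0 0 0 0 1 0 0.4; 0 0 0 0 1 0 0.4; 0 0 0 0 1 0 0.4; 0 0 0 0 1 0 0.4; 0 0 0 0 1 0 0.4; 0 0 0 0 0 0 0.4; 0 0 0 0 0 0 0.4",
)

```text
time_s: 5.87
tool_pos: [0.5327, -0.0004, 0.0455]
ee_rot: [-179.9, -25.0, 99.7]
ft_force: [-4.0, -4.2, 6.7]
gripper_width: 0.748
gripper_force: 30.0
```

Run:
```python
from h import *
o=get_obs();print(o['tool_pos'],o['gripper_width'],o['ft_force'])
a=snapshot("side")[150:290,210:350];b=snapshot("scene")[170:250,235:335]
cv2.imwrite("pics/p4.png",np.hstack([cv2.resize(a,(400,400)),cv2.resize(b,(400,400))]))
```

```text
[ 5.32704919e-01 -3.87084752e-04  4.54654612e-02] 0.7476923479412007 [-4.00855829 -4.20263261  6.65783187]
```

View pics/p4.png

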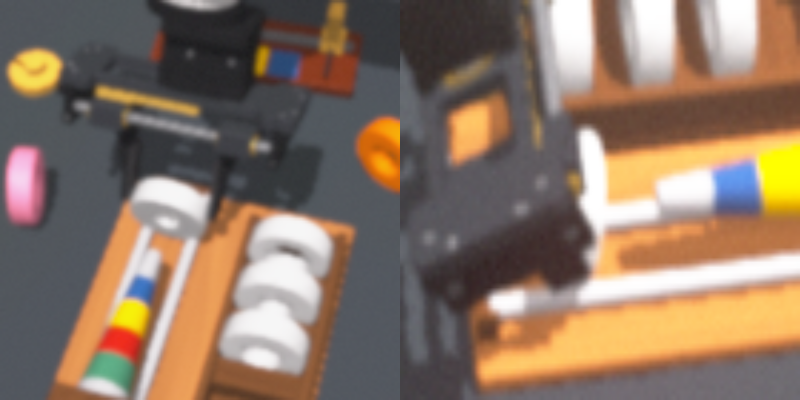

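Side view: the ring is upright again at left-crop (170,205), its bore matching the look of the rack rings. I'll release it, level the tool, back off and check.

Call:
drive_tool(
  steps="0 0 0 0 0 0 0.75; 0 0 0 0 0 0 0.75; 0 0 0 0 0 0 0.75; 0 0 0 0 -1 0 0.75; 0 0 0 0 -1 0 0.75; 0 0 0 0 -1 0 0.75; 0 0 0 0 -1 0 0.75; 0 0 0 0 -1 0 0.75",
)

```text
time_s: 6.63
tool_pos: [0.5335, 0.0028, 0.0466]
ee_rot: [179.8, 0.2, 100.0]
ft_force: [0.1, 0.0, 0.1]
gripper_width: 0.873
gripper_force: 0.0
```

Call:
drive_tool(
  steps="-0.6 0 0 0 0 0 0.75; -0.6 0 0 0 0 0 0.75; -0.6 0 0 0 0 0 0.75; -0.4 0 0 0 0 0 0; 0 0 0 0 0 0 0; 0 0 0 0 0 0 0; 0 0 0 0 0 0 0; 0 0 0 0 0 0 0",
)

```text
time_s: 7.3
tool_pos: [0.5422, -0.0507, 0.0458]
ee_rot: [180.0, -0.0, 100.1]
ft_force: [0.1, 0.5, 0.9]
gripper_width: 0.584
gripper_force: 0.0
```

Run:
```python
from h import *
o=get_obs();print(o['tool_pos'],o['gripper_width'],o['ft_force'])
a=snapshot("side")[150:290,210:350];b=snapshot("wrist")
cv2.imwrite("pics/p5.png",np.hstack([cv2.resize(a,(400,400)),cv2.resize(b,(400,400))]))
```

```text
[ 0.54216015 -0.05066169  0.04580927] 0.5835538062227816 [0.11080722 0.51693703 0.92742138]
```

View pics/p5.png

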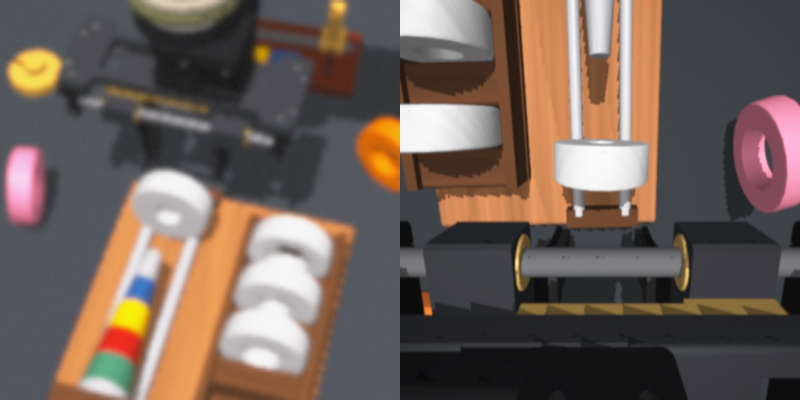

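Both views show the ring upright on the rails, at right-crop (601,165). Now I push with the fingertips just above the rails, in small steps.

Call:
drive_tool(
  steps="0 0 0.27 0 0 0 -0.1; 0 0 0 0 0 0 -0.1; 0 0 0 0 0 0 -0.1; 0 0 0 0 0 0 -0.1",
)

```text
time_s: 7.73
tool_pos: [0.5421, -0.0517, 0.0389]
ee_rot: [-180.0, -0.0, 100.0]
ft_force: [-0.2, 0.3, -0.4]
gripper_width: 0.455
gripper_force: 0.0
```

Call:
drive_tool(
  steps="0.2 0 0 0 0 0 -0.1; 0.2 0 0 0 0 0 -0.1; 0.2 0 0 0 0 0 -0.1; 0.2 0 0 0 0 0 -0.1; 0.2 0 0 0 0 0 -0.1; 0.2 0 0 0 0 0 -0.1; 0.2 0 0 0 0 0 -0.1; 0.2 0 0 0 0 0 -0.1",
)

```text
time_s: 8.4
tool_pos: [0.5353, -0.0118, 0.0392]
ee_rot: [180.0, -0.0, 100.0]
ft_force: [0.5, 0.3, -0.3]
gripper_width: 0.455
gripper_force: 0.0
```

Call:
drive_tool(
  steps="0.2 0 0 0 0 0 -0.1; 0.2 0 0 0 0 0 -0.1; 0.2 0 0 0 0 0 -0.1; 0.2 0 0 0 0 0 -0.1; 0.2 0 0 0 0 0 -0.1; 0 0 0 0 0 0 -0.1",
)

```text
time_s: 8.9
tool_pos: [0.5306, 0.0139, 0.039]
ee_rot: [-180.0, -0.1, 100.1]
ft_force: [-0.6, 0.1, 0.6]
gripper_width: 0.452
gripper_force: 0.0
```

Run:
```python
from h import *
o=get_obs();print(o['tool_pos'],o['gripper_width'],o['ft_force'])
a=snapshot("side")[150:290,210:350];b=snapshot("wrist")
cv2.imwrite("pics/p6.png",np.hstack([cv2.resize(a,(400,400)),cv2.resize(b,(400,400))]))
```

```text
[0.53062047 0.01391906 0.03901462] 0.45193412157974366 [-0.55060772  0.09949077  0.64238799]
```

View pics/p6.png

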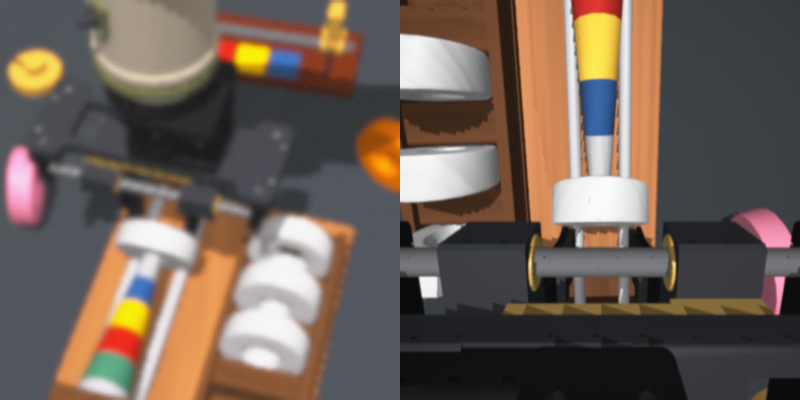

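The ring stays upright at right-crop (600,200) and is moving onto the tip. That was my last picture, so from here I work by numbers.

Call:
drive_tool(
  steps="0.2 0 0 0 0 0 -0.1; 0.2 0 0 0 0 0 -0.1; 0.2 0 0 0 0 0 -0.1; 0.2 0 0 0 0 0 -0.1; 0 0 0 0 0 0 -0.1",
)

```text
time_s: 9.42
tool_pos: [0.5272, 0.0336, 0.0391]
ee_rot: [180.0, -0.0, 100.1]
ft_force: [0.9, -0.3, 0.4]
gripper_width: 0.451
gripper_force: 0.0
```

Call:
drive_tool(
  steps="0.15 0 0 0 0 0 -0.1; 0.15 0 0 0 0 0 -0.1; 0 0 0 0 0 0 -0.1",
)

```text
time_s: 9.67
tool_pos: [0.526, 0.0402, 0.0391]
ee_rot: [180.0, -0.0, 100.0]
ft_force: [-0.2, -0.1, 0.7]
gripper_width: 0.448
gripper_force: 0.0
```

Call:
drive_tool(
  steps="0.1 0 0 0 0 0 -0.1; 0.1 0 0 0 0 0 -0.1; 0 0 0 0 0 0 -0.1",
)

```text
time_s: 9.92
tool_pos: [0.5253, 0.0448, 0.0391]
ee_rot: [180.0, -0.0, 100.0]
ft_force: [0.4, -1.1, -0.7]
gripper_width: 0.45
gripper_force: 0.1
```

Call:
drive_tool(
  steps="0.1 0 0 0 0 0 -0.1; 0.1 0 0 0 0 0 -0.1; 0 0 0 0 0 0 -0.1",
)

```text
time_s: 10.17
tool_pos: [0.5243, 0.0497, 0.0391]
ee_rot: [-180.0, -0.0, 100.0]
ft_force: [0.4, -0.2, -0.0]
gripper_width: 0.447
gripper_force: 0.3
```

Call:
drive_tool(
  steps="0.1 0 0 0 0 0 -0.1; 0.1 0 0 0 0 0 -0.1; 0 0 0 0 0 0 -0.1",
)

```text
time_s: 10.42
tool_pos: [0.5235, 0.0534, 0.0393]
ee_rot: [-180.0, 0.1, 100.0]
ft_force: [-1.2, -4.2, 2.4]
gripper_width: 0.45
gripper_force: 2.0
```

Call:
drive_tool(
  steps="0.06 0 0 0 0 0 -0.1; 0 0 0 0 0 0 -0.1",
)

```text
time_s: 10.58
tool_pos: [0.5235, 0.0538, 0.0394]
ee_rot: [-180.0, 0.1, 99.9]
ft_force: [-1.2, -8.7, 4.3]
gripper_width: 0.447
gripper_force: 3.8
```

Call:
drive_tool(
  steps="0.06 0 0 0 0 0 -0.1; 0 0 0 0 0 0 -0.1",
)

```text
time_s: 10.75
tool_pos: [0.5234, 0.0542, 0.0396]
ee_rot: [-180.0, 0.2, 99.9]
ft_force: [-0.7, -10.8, 5.6]
gripper_width: 0.449
gripper_force: 5.4
```

Call:
drive_tool(
  steps="0.05 0 0 0 0 0 -0.1; 0 0 0 0 0 0 -0.1",
)

```text
time_s: 10.92
tool_pos: [0.5233, 0.0545, 0.0397]
ee_rot: [-180.0, 0.2, 99.8]
ft_force: [-0.6, -14.6, 7.4]
gripper_width: 0.454
gripper_force: 6.9
```

Call:
drive_tool(
  steps="-0.3 0 0 0 0 0 -0.1; -0.6 0 0 0 0 0 -0.1; -0.8 0 0 0 0 0 -0.1; -0.8 0 0 0 0 0 -0.1; 0 0 0 0 0 0 -0.1",
)

```text
time_s: 11.33
tool_pos: [0.5342, -0.0073, 0.0391]
ee_rot: [180.0, 0.1, 99.8]
ft_force: [-0.4, -1.1, -0.2]
gripper_width: 0.448
gripper_force: 0.0
```

Call:
drive_tool(
  steps="0 0 -1 0 0 0 -0.1; 0 0 -1 0 0 0 -0.1; 0 0 -1 0 0 0 -0.1; 0 0 -1 0 0 0 -0.1; 0 0 -1 0 0 0 -0.1; 0 0 -1 0 0 0 -0.1; 0 0 0 0 0 0 -0.1; 0 0 0 0 0 0 -0.1",
)

```text
time_s: 12.0
tool_pos: [0.5345, -0.0025, 0.1904]
ee_rot: [179.8, -0.0, 100.0]
ft_force: [-0.2, -0.4, -0.0]
gripper_width: 0.448
gripper_force: 0.0
```

Run:
```python
from h import *
o=get_obs();print(o['tool_pos']);u=np.array([-.1736,.985]);t=np.array([.526,.0452])
im=snapshot("wrist");cv2.imwrite("pics/w7.png",im)
from h import camera_model
# profile along mandrel axis projected to image
c=camera_model("wrist");T=np.eye(4);T[:3,:3]=R.from_euler('xyz',o['ee_rot'],degrees=True).as_matrix();T[:3,3]=o['tool_pos']
V=np.linalg.inv(T@c['mount']);K=c['intrinsics']
def proj(P):
    p=V@np.r_[P,1];return K[0,2]+K[0,0]*p[0]/-p[2],K[1,2]+K[1,1]*-p[1]/-p[2]
h=cv2.cvtColor(im,cv2.COLOR_BGR2HSV)
for s in range(-10,130,4):
    z=.085 if s<40 else .052+.007+.0001*s
    x,y=proj(np.r_[t+u*s/1000,z]);x,y=int(round(x)),int(round(y))
    if 0<=x<560 and 0<=y<420: print(s,(x,y),h[y,x],end='; ')
```

```text
[ 0.53450686 -0.00249006  0.1904031 ]
-10 (281, 161) [ 12 143 130]; -6 (281, 157) [ 12 144 129]; -2 (281, 152) [ 12 143 130]; 2 (281, 147) [170   3 227]; 6 (281, 142) [135   2 238]; 10 (281, 137) [135   2 222]; 14 (281, 132) [140   5 146]; 18 (281, 127) [135   3 149]; 22 (281, 122) [150   1 253]; 26 (281, 117) [  0   0 253]; 30 (281, 112) [  0   0 254]; 34 (281, 107) [  0   0 254]; 38 (281, 101) [105   2 252]; 42 (281, 99) [110  94 204]; 46 (281, 94) [108 165 188]; 50 (281, 89) [108 161 187]; 54 (281, 84) [ 28 162 255]; 58 (281, 79) [ 28 162 255]; 62 (281, 74) [ 28 160 255]; 66 (281, 68) [ 29 160 255]; 70 (281, 63) [ 28 160 255]; 74 (281, 58) [ 28 160 255]; 78 (281, 53) [  8 190 243]; 82 (281, 47) [  1 195 238]; 86 (281, 42) [  1 195 238]; 90 (281, 36) [  1 195 239]; 94 (281, 31) [  1 194 239]; 98 (281, 25) [  1 194 239]; 102 (281, 20) [  6 142 201]; 106 (281, 14) [ 75 104 165]; 110 (281, 8) [ 75 105 168]; 114 (281, 2) [ 74 103 171];
```

The reading is blue: the ring spans s ≈ 19–40 mm, and blue shows ahead of it from 40 to 52 mm. Now I go to the register.

Call:
drive_tool(
  steps="-0.9 -0.2 0 0 0 0 -0.1; -0.9 -0.2 0 0 0 0 -0.1; -0.9 -0.2 0 0 0 0 -0.1; -0.9 -0.2 0 0 0 0 -0.1; -0.9 -0.2 0 0 0 0 -0.1; -0.9 -0.2 0 0 0 0 -0.1; -0.9 -0.2 0 0 0 0 -0.1; -0.9 -0.2 0 0 0 0 -0.1",
)

```text
time_s: 12.72
tool_pos: [0.5248, -0.188, 0.1875]
ee_rot: [-179.9, -0.1, 100.0]
ft_force: [-0.3, 1.0, 0.8]
gripper_width: 0.45
gripper_force: 0.0
```

Call:
drive_tool(
  steps="-0.9 -0.2 0 0 0 0 -0.1; -0.9 -0.2 0 0 0 0 -0.1; -0.9 -0.2 0 0 0 0 -0.1; -0.9 -0.3 0 0 0 0 -0.1; -0.9 -0.3 0 0 0 0 -0.1; -0.9 -0.3 0 0 0 0 -0.1; -0.8 0 0 0 0 -0.8 -0.1; 0 0 0 0 0 0 -0.1",
)

```text
time_s: 13.38
tool_pos: [0.5137, -0.3505, 0.1871]
ee_rot: [-179.8, -0.0, 104.0]
ft_force: [0.8, -0.8, -0.2]
gripper_width: 0.451
gripper_force: 0.0
```

Run:
```python
from h import *
o=get_obs();print(o['tool_pos'],o['ee_rot'])
im=snapshot("wrist");cv2.imwrite("pics/w8.png",im)
W={}
for k,(c,s) in cents(im,(0,0,560,215)).items():
    p=onz("wrist",c,.014,o);W[k]=p;print(k,c.round(1),s,p.round(4))
h=cv2.cvtColor(im,cv2.COLOR_BGR2HSV)
m=cv2.inRange(h,(14,90,90),(34,255,255));m[225:]=0
n,_,s,c=cv2.connectedComponentsWithStats(m)
for i in range(1,n):
    if s[i,4]>60: print("yel",s[i],c[i].round(1),onz("wrist",c[i],.063,o).round(4),h[int(c[i][1]),int(c[i][0])])
```

```text
[ 0.51372554 -0.35051053  0.18711716] [-1.79839221e+02 -1.03448691e-04  1.03955127e+02]
blue [326.9  79.4] [ 313   62   29   36 1027] [ 0.5294 -0.231   0.014 ]
yellow [359.5  79.4] [ 344   61   32   38 1170] [ 0.5607 -0.2232  0.014 ]
red [378.1 107.6] [ 257   59  203   84 5149] [ 0.5867 -0.2442  0.014 ]
yel [540   0  20  50 802] [550.9  25.1] [ 0.6911 -0.1551  0.063 ] [ 26 121 254]
yel [ 343   60   34   40 1271] [359.5  79.3] [ 0.5518 -0.2322  0.063 ] [ 30 129 255]
yel [273 101  24  31 625] [284.4 116.8] [ 0.4975 -0.2771  0.063 ] [ 29  88 255]
```

Call:
drive_tool(
  steps="0.8 0 0 0 0 0 -0.1; 0.8 0.1 0 0 0 0 -0.1; 0.8 0 0 0 0 0 -0.1; 0.68 0 0 0 0 0 -0.1; 0 0 0.9 0 0 0 -0.1; 0 0 0.9 0 0 0 -0.1; 0 0 0.9 0 0 0 -0.1; 0 0 0 0 0 0 -0.1",
)

```text
time_s: 14.1
tool_pos: [0.4968, -0.2683, 0.1166]
ee_rot: [-179.7, -0.3, 104.1]
ft_force: [-0.8, 0.8, -0.9]
gripper_width: 0.446
gripper_force: 0.0
```

Call:
drive_tool(
  steps="0 0 0.8 0 0 0 -0.1; 0 0 0.8 0 0 0 -0.1; 0 0 0.8 0 0 0 -0.1; 0 0 0.6 0 0 0 -0.1; 0 0 0 0 0 0 -0.1; 0 0 0 0 0 0 -0.1",
)

```text
time_s: 14.6
tool_pos: [0.4993, -0.2705, 0.0468]
ee_rot: [-180.0, -0.1, 104.0]
ft_force: [0.7, -0.1, 0.2]
gripper_width: 0.45
gripper_force: 0.0
```

Call:
drive_tool(
  steps="-0.16 0 0 0 0 0 -0.1; 0 0 0 0 0 0 -1; 0 0 0 0 0 0 -1; 0 0 0 0 0 0 -1; 0 0 0 0 0 0 -1; 0 0 0 0 0 0 -1; 0 0 0 0 0 0 -1",
)

```text
time_s: 15.18
tool_pos: [0.5002, -0.2754, 0.0468]
ee_rot: [-180.0, 0.0, 104.0]
ft_force: [-1.8, -1.1, 2.7]
gripper_width: 0.155
gripper_force: 30.0
```

Call:
drive_tool(
  steps="0 0.26 0 0 0 0 -1; 0 0.26 0 0 0 0 -1; 0 0.26 0 0 0 0 -1; 0 0.26 0 0 0 0 -1; 0 0.26 0 0 0 0 -1; 0 0.26 0 0 0 0 -1; 0 0 0 0 0 0 -1; 0 0 0 0 0 0 -1",
)

```text
time_s: 15.85
tool_pos: [0.5395, -0.2653, 0.0469]
ee_rot: [179.9, 0.0, 104.1]
ft_force: [1.6, 0.8, 3.9]
gripper_width: 0.157
gripper_force: 30.0
```

Call:
drive_tool(
  steps="0 0 0 0 0 0 -0.1; 0 0 0 0 0 0 -0.1; 0 0 0 0 0 0 -0.1; 0 0 0 0 0 0 -0.1; 0 0 -0.8 0 0 0 -0.1; 0 0 -1 0 0 0 -0.1; 0 0 -1 0 0 0 -0.1; 0 0 -1 0 0 0 -0.1",
)

```text
time_s: 16.52
tool_pos: [0.5376, -0.2658, 0.1424]
ee_rot: [-180.0, -0.0, 104.0]
ft_force: [0.7, -0.2, -1.0]
gripper_width: 0.446
gripper_force: 0.0
```

Call:
drive_tool(
  steps="0 0 -1 0 0 0 -0.1; 0 0 -0.9 0 0 0 -0.1; -0.9 0 0 0 0 0 -0.1; -0.9 0 0 0 0 0 -0.1; -0.9 0 0 0 0 0 -0.1; -0.5 0 0 0 0 0 -0.1; 0 0 0 0 0 0 -0.1; 0 0 0 0 0 0 -0.1",
)

```text
time_s: 17.18
tool_pos: [0.557, -0.3436, 0.1885]
ee_rot: [-180.0, -0.0, 103.9]
ft_force: [0.3, 0.1, 0.4]
gripper_width: 0.449
gripper_force: 0.0
```

Run:
```python
from h import *
o=get_obs();print(o['tool_pos'],o['ft_force'])
im=snapshot("wrist");cv2.imwrite("pics/w9.png",im)
h=cv2.cvtColor(im,cv2.COLOR_BGR2HSV)
m=cv2.inRange(h,(14,90,90),(34,255,255));m[225:]=0
n,_,s,c=cv2.connectedComponentsWithStats(m);b0=np.array([.5379,-.265])
for i in range(1,n):
    if s[i,4]>60:
        d=onz("wrist",c[i],.055,o)[:2]-b0;print("yel",s[i],c[i].round(1),"board x rel blue",d@[.97,.242],"y",d@[-.242,.97]-.015)
r=cents(im,(0,0,560,215));print(r['blue'])
# needle: dark pixels within the blue field
x,y,w,hh,_=r['blue'][1];g=im[y:y+hh+10,x-8:x+w+8].max(2);ys,xs=np.where(g<60);print("dark",len(xs),xs.mean()+x-8 if len(xs) else None,ys.min()+y if len(ys) else None, ys.max()+y if len(ys) else None)
cs=g[:12].round();print(g[hh-4].tolist())
S=snapshot("scene")
for k,(c,q) in cents(S,(310,185,372,225)).items():print("scene",k,c.round(1),q)
```

```text
[ 0.55699854 -0.34357637  0.18854379] [0.25233882 0.14618543 0.3690056 ]
yel [ 494    0   61   47 2319] [523.   20.5] board x rel blue 0.20242205626505883 y 0.05702266188365117
yel [ 299   56   33   40 1273] [314.6  75.5] board x rel blue 0.02815669968294654 y 0.014277735944128511
yel [272  97  25  31 618] [284.1 112.6] board x rel blue 0.0015788320972368684 y -0.016692333769860776
(array([282.13851351,  75.67567568]), array([268,  58,  29,  37, 888]))
dark 0 None None None
[185, 184, 184, 184, 184, 184, 182, 168, 189, 229, 239, 239, 239, 239, 239, 239, 238, 238, 238, 237, 227, 192, 146, 114, 107, 130, 184, 227, 238, 239, 239, 239, 238, 238, 238, 235, 221, 171, 187, 238, 255, 255, 255, 255, 255]
scene blue [322.5 206. ] [322 203   2   7  10]
scene yellow [330.7 204.3] [321 198  17  14 174]
scene red [343.6 205.3] [338 198  12  15 151]
scene green [354.2 202. ] [353 201   3   3   4]
```

The needle (col 284) lies in the blue field (cols 268–297) and the ring still sits in blue. The robot is clear of everything.

```bash
python3 -c "from station import *;print(sign_off())"
```

```text
the job is handed in; nothing more can be done
None
```

The ring reads **blue**: it is seated on the mandrel and the pointer is about 1.5 mm from the middle of the blue field. The job was handed in at about 17 s. My first push was too high: it tipped the ring against the mandrel's tip with about 81 N at the wrist, so I gripped it on the rails, stood it upright (any lift about 1 mm at most) and pushed again lower down.

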